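Tighten the corner clamp of a canvas stretcher

TASK

Take the box wrench from under the little paint rack, set it on the brass nut in the corner of the stretcher clamp and turn the nut clockwise (seen from above) with the wrench until it is tight against its stop and its yellow mark meets the red line. The wooden bars block the handle after a short swing, so lift the wrench off, bring it back and reseat it for each stroke; do not turn the nut with the fingers. Leave the wrench seated flat on the tight nut, and leave the loose paints, tin and brush where they are.

Things in the scene. Friction and masses are not known exactly. Their poses are not given: they have to be found in the camera images.
- wrench: Loose steel box wrench, 320 g (+-20%), lying flat. Origin: centre of the socket, on the underside; x runs along the handle away from the socket, z up. Socket head: hexagon, 52 mm over flats, 60 over corners, 22 mm tall, with a hexagon through-hole 38.4 mm across flats whose corners point along x and every 60 degrees. Centre of mass about 43 mm from the origin along x.
- wrench_bar (a point): On the wrench's handle bar at its top, 48 mm from the origin along x. The bar is 20 mm wide (y), 14 mm tall, its underside level with the head's, from x = 25 to 141 mm: from here it can be taken from above. At the start the bar's end is under the rack's board; about 110 mm of the wrench from the socket's centre sticks out in front, towards the robot.
- wrench_grip (a point): Centre of the top of the wrench's orange upright grip: 22 x 22 mm square, sides along the wrench's x and y, standing on the bar's end, axis 130 mm from the origin along x, top 66 mm over the underside (bar top at 14 mm). At the start it stands under the rack's board, so it cannot be taken from above until the wrench has been drawn out and set down.
- rack: Small fixed plywood rack: a board 80 mm deep (its x) and 190 mm wide (its y), underside 76 mm and top 86 mm above the table, on side panels 12 mm thick at y = +-89 mm; open in front (-x) and behind. Origin: on the table under the board's centre. A paint pot and a paint tube are on it.
- clamp: Fixed corner clamp, blue base plate 270 mm (x) by 250 (y), 16 thick; origin on the table under the nut's axis. On it two wooden bars (45 mm wide, tops 40 mm above the table) make a right-angled inside corner that opens along its +y: the inner faces run along +x+y and -x+y, 36 mm from the nut's axis, 150 mm out. A red line on the base at 36 to 50 mm along -x shows where the mark comes when tight.
- seat (a point): Point on the nut's axis at the top of the base plate (16 mm above the table), where the wrench's origin lies when fully seated. Axes as the clamp's. Seated, the wrench rests on the base plate with its bar between the wooden bars, and can swing about 55 degrees either side of the clamp's +y before they stop it; the upright grip stands 42 mm higher than their tops.
- nut (a joint): Angle (rad) of the brass hexagon nut, growing as it is tightened (clockwise from above); 3.0 is the stop. It starts at 0.1 to 0.9 and stays where it is left; turning takes 0.5 N m. 36 mm across flats; flats rise 20 mm over the base plate, then a cone to 28 mm. At value v its yellow mark points (3.0 - v) rad anticlockwise (from above) of the clamp's -x.
- nut_mark (a point): The yellow mark on the nut's thin steel flange (70 mm across), 30.5 mm from the axis, in the direction of one hexagon corner. The wrench fits when its handle points along the mark or any multiple of 60 degrees from it; the play is about 7 degrees each way.
- pot: Small paint jar, 52 mm wide, 50 mm tall, on the rack; leave it. Origin: underside.
- tube_green: Paint tube about 110 mm long lying on the table; leave it.
- tube_blue: Paint tube about 110 mm long lying on the table; leave it.
- tube_red: Paint tube about 110 mm long, 27 mm thick, lying on the rack; leave it.
- tin: Paint tin, 72 mm wide, 130 mm tall; leave it.
- brush: Brush lying on the table; leave it.

How it is judged (in metres and radians):
On the way, in this order (a step that is already met when the one before it is completed fails the run):
1. the wrench is seated on the nut (horizontal distance between wrench and seat below 0.006 m and z of wrench in the frame of seat below 0.006 m and angle between wrench's own z axis and vertical below 0.12 rad), for 0.2 s.
2. after a first stroke the wrench is lifted clear of the nut (value of joint nut above 1.1 rad and z of wrench in the frame of seat above 0.018 m), for 0.05 s.
3. the nut is tight, turned by the seated wrench (value of joint nut above 2.86 rad and horizontal distance between wrench and seat below 0.006 m and z of wrench in the frame of seat below 0.008 m), for 0.1 s.
At the end, for the whole second after the job is handed in: The nut stands within 8 degrees of its stop (joint above 2.86), and the wrench sits fully down and flat on it (within 6 mm of the axis, 5 mm of the base plate, tilt under 0.08 rad), at rest and released (value of joint nut above 2.86 rad and horizontal distance between wrench and seat below 0.006 m and z of wrench in the frame of seat below 0.005 m and angle between wrench's own z axis and vertical below 0.08 rad and linear speed of wrench below 0.02 m/s); the robot touches nothing.
It fails at once if the fingers press on the nut itself (contact force between the fingers and nut above 5 N).
It fails at once if a bystander is moved more than 40 mm (distance of any of pot, tube_green, tube_blue, tube_red, tin, brush from where it was at the start of the episode above 0.04 m).
It also fails if it takes over 72 s, if anything falls off the work surface, if the arm or the gripper's body presses on something with over 40 N, if the wrist force passes 120 N, or if a joint passes its speed limit or range.

ROBOT

A 6-joint arm with a two-finger parallel gripper is mounted at the origin on the work surface. World frame = base frame: x ahead of the robot, y to its left, z up, the work surface at z = 0. Lengths are in mm, angles in rad, forces in N, time in s.
With the tool pointing down it reaches from about 300 to 775 mm from the base axis. Payload 14.6 kg.
Tool frame: the origin (TCP) lies at the very end of the fingers, on their centre line; the grasp point (between the pads) lies 19 mm behind it; z points along the fingers, y is the line along which they close (so a half turn about z gives the same grasp; the last joint's range is limited). The gripper opens to 94 mm and grips with 3 to 60 N. Pads are 16 mm wide; open, the fingers measure 119 mm over their backs; the gripper's body (75 mm by 177 mm) begins 78 mm behind the grasp point.
Start: joints at [1.175, 0.3, 1.521, -0, 1.321, -0.067], TCP at [177.596, 520.527, 205.446] pointing down, gripper open.
Joint ranges: [-3.03, 3.03], [-0.79, 2.21], [0.23, 2.52], [-1.04, 4.18], [0, 3.07], [-2.55, 2.55]. Speed limits (rad/s): [2.22, 2.22, 2.57, 3.14, 3.14, 3.14].

INTERFACE

Orientations are given as [roll, pitch, yaw] about the fixed x, y, z axes, in that order (R = Rz(yaw) Ry(pitch) Rx(roll)).
In Python, from cell import manip gives the robot as it stands.
- The arm moves only by the tool servo_tool, never from a script. Its argument "motion" is a list that holds one entry, the list of rows, each a list of 7 numbers: the shift along the world's x, y, z as a fraction of full scale, then the turn, a rotation vector about the world's x, y, z as a fraction of full scale, then the closure, from 0 (fully open) to 1 (shut). In form: [[[x, y, z, rx, ry, rz, gripper], ...]]. A call has 1 to 10 rows; each row is the pose to reach, as a shift and turn from the pose commanded when the call began, turning the shorter way round; what a row does not reach only later rows make up. Full scale, the value 1, is 0.5 m for a shift and pi rad for a turn. A row lasts 1/10 s, in which the tool goes at most 50 mm and 8.59 degrees, less where a joint would pass 70% of its speed; a pose out of reach is approached as far as the arm can. A call with a number of a shift or a turn outside -1 to 1 is refused whole. A call with a gripper value outside its range is refused whole. The fingers move at their own pace and stop on an object; "newtons" is the grip in N (left out, the last holds). Time passes only in rows, so rows that repeat a pose let the fingers close. It gives the time, the measured TCP pose, the force, the opening and the grip force at its end, in the units of the state.
- manip.read_state(): the state, without advancing time (a new reading comes with each control period).
- manip.camera(name): name is "scene" or "top"; returns a dict with "frame" (480x640x3 uint8, red, green, blue), "range_z" (480x640 float32, mm along the optical axis (not along the pixel's ray), 0 where there is no reading), "vfov" (degrees; the focal length in pixels is half the picture's height over the tangent of half this angle, whatever the lens; pixels are square), "cx", "cy" (the principal point, pixels), "cam_to_world" (4x4, takes a point from camera to world coordinates). Camera axes: x right, y down, z forward; pixel columns grow to the right and rows downward; lengths in mm; the calibration is good to about 2 mm. A picture is of the moment at which its call begins.
- manip.sign_off(): hands the job in; it is judged then, once.
The state is a dict: "clock": time; "joints": joint angles; "qd": joint speeds; "effort": joint torques, N m; "eef_pos": TCP position; "eef_rot": TCP orientation; "wrist_force": force on the tool from outside, world axes, zero at the start; "moment": the same for the moment, N m; "finger_gap": finger opening in mm; "finger_force": force on a finger pad.
Only numpy, scipy, OpenCV 4.12 (cv2) and the standard library are available. Lean on these libraries where they do the work, as an engineer would, in place of code of your own. Each camera call takes 0.05 s, during which the arm holds its last target. There are 200 camera calls.

## Working session

There is one attempt and no reset: what is moved stays moved. The work goes in short steps, Python scripts to look and compute and a tool call to move; the robot and the scene stay as the last step left them, time stands still between calls to the robot, and variables do not carry over. Pictures are saved under pics/ and viewed, at most 10 in all, crops included, and the job is handed in when it is done.

Besides the shell and the picture viewer there is one more tool, called after "Call:" in YAML: its name, and indented under it one key for each argument. servo_tool: Moves the arm, as the interface text tells. Its arguments: {"type":"object","properties":{"motion":{"type":"array"},"newtons":{"type":"number"}},"required":["motion"]}

```bash
mkdir -p pics; cat > h.py <<'E'
import numpy as np, cv2
from cell import manip
def shot(n):
    c=manip.camera(n); return c
def f(c): return 240/np.tan(np.radians(c["vfov"])/2)
def ray(c,u,v,z):
    M=np.array(c["cam_to_world"]); d=M[:3,:3]@np.array([(u-c["cx"])/f(c),(v-c["cy"])/f(c),1.]); o=M[:3,3]
    return o+d*(z-o[2])/d[2]
def cloud(c):
    Z=c["range_z"]; v,u=np.mgrid[:480,:640]; M=np.array(c["cam_to_world"])
    P=np.stack([(u-c["cx"])/f(c)*Z,(v-c["cy"])/f(c)*Z,Z],-1)
    P=P@M[:3,:3].T+M[:3,3]; P[Z==0]=np.nan; return P
def save(c,n,crop=None,s=1):
    im=c["frame"]
    if crop: x0,y0,x1,y1=crop; im=im[y0:y1,x0:x1]
    im=cv2.resize(im,None,fx=s,fy=s,interpolation=cv2.INTER_CUBIC)
    cv2.imwrite("pics/"+n,im[:,:,::-1])
E
python3 - <<'E'
from h import *
for n in("scene","top"):
    c=shot(n); save(c,n+"0.png"); np.savez("/tmp/"+n,**{k:np.array(v) for k,v in c.items()})
    print(n,c["vfov"],np.round(c["cam_to_world"],3).tolist())
print(manip.read_state())
E
```

```text
scene 45.965864206779976 [[-0.639, 0.427, -0.64, 1391.7], [0.769, 0.331, -0.547, 788.14], [-0.022, -0.841, -0.54, 742.165], [0.0, 0.0, 0.0, 1.0]]
top 56.13353967876164 [[0.019, -0.996, 0.082, 564.27], [-1.0, -0.019, -0.004, 144.592], [0.005, -0.082, -0.997, 828.267], [0.0, 0.0, 0.0, 1.0]]
{'clock': 0.1, 'joints': array([ 1.17540399e+00,  3.00414678e-01,  1.52152497e+00,  1.15377753e-05,
        1.32070758e+00, -6.66369422e-02]), 'qd': array([-1.21442885e-03, -2.24783570e-03, -1.63582428e-03, -4.87715339e-05,
       -3.74495514e-04, -7.52859123e-04]), 'effort': array([ 1.82051772e-04, -5.32643151e+01, -3.53294563e+01,  7.08954153e-02,
        2.34610552e-02, -4.16487239e-05]), 'eef_pos': array([177.50222491, 520.31573368, 204.94101596]), 'eef_rot': array([-3.14054116e+00, -8.13728363e-05,  2.81283436e+00]), 'wrist_force': array([-0.03660201,  0.21421759, -0.36922307]), 'moment': array([-0.00236294,  0.01908708,  0.02236884]), 'finger_force': 0.0, 'finger_gap': 93.85013321771845}
```

View pics/top0.png

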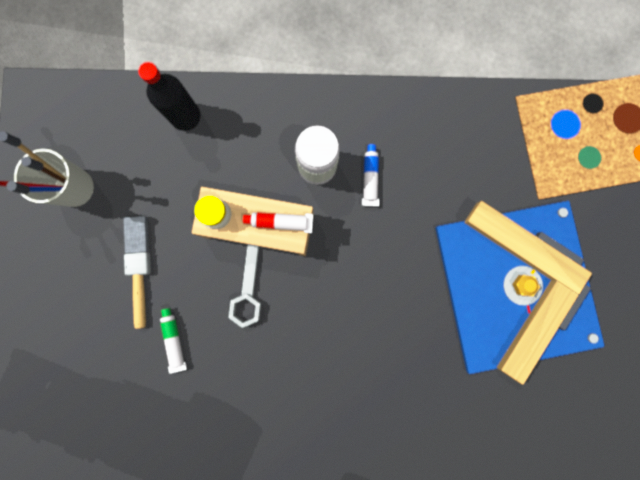

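View pics/scene0.png

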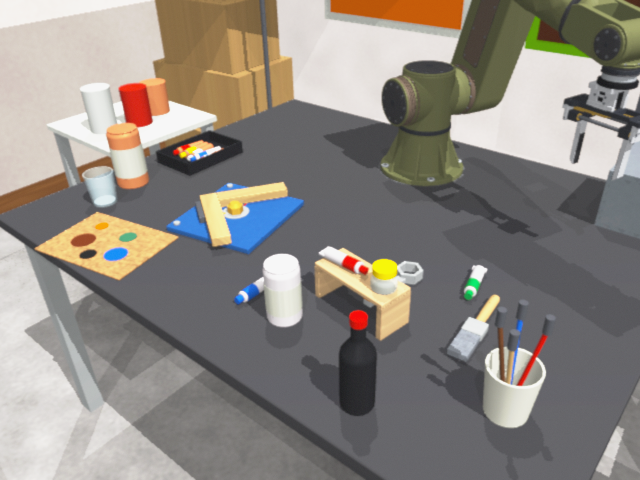

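Top view: the wrench's socket is at (244,310), with its bar going to (252,247) under the rack. The nut is at about (525,286), the clamp opens to image left, and the red line is near (530,310). Next I'll measure these.

```bash
python3 - <<'E'
from h import *
c=dict(np.load("/tmp/top.npz")); c={k:(v if v.ndim else float(v)) for k,v in c.items()}
im=c["frame"]; P=cloud(c)
save(c,"nut0.png",(430,190,610,390),3)
hsv=cv2.cvtColor(im,cv2.COLOR_RGB2HSV)
# wrench: grey bright low-sat in roi
m=np.zeros((480,640),np.uint8); roi=np.s_[245:335,220:270]
m[roi]=((hsv[roi][...,1]<60)&(hsv[roi][...,2]>110))*255
cs,_=cv2.findContours(m,cv2.RETR_EXTERNAL,cv2.CHAIN_APPROX_NONE); k=max(cs,key=cv2.contourArea)[:,0]
# world at z=22 for head, 14 for bar
W=np.array([ray(c,u,v,14)[:2] for u,v in k]);print("wr bbox",W.min(0),W.max(0))
hm=np.zeros_like(m); cs2,h=cv2.findContours(m,cv2.RETR_CCOMP,cv2.CHAIN_APPROX_NONE)
for q,hh in zip(cs2,h[0]):
    if hh[3]>=0 and cv2.contourArea(q)>50:
        (u,v),r=cv2.minEnclosingCircle(q);M=cv2.moments(q);u,v=M["m10"]/M["m00"],M["m01"]/M["m00"]
        print("hole",u,v,r,ray(c,u,v,22),ray(c,u,v,0))
ys=range(252,285,4)
mid=[]
for y in ys:
    x=np.where(m[y])[0]; mid.append(ray(c,x.mean(),y,14)[:2]); 
mid=np.array(mid);print(mid.round(1).tolist())
# nut
for name,lo,hi in(("brass",(15,110,100),(35,255,255)),):
    mm=cv2.inRange(hsv,lo,hi); mm[:260]=0;mm[315:]=0;mm[:,:500]=0;mm[:,548:]=0
    for q in cv2.findContours(mm,cv2.RETR_EXTERNAL,cv2.CHAIN_APPROX_NONE)[0]:
        if cv2.contourArea(q)>3: print(name,cv2.boundingRect(q),cv2.contourArea(q))
fl=cv2.inRange(hsv,(0,0,130),(180,60,255)); fl[:255]=0;fl[320:]=0;fl[:,:490]=0;fl[:,555:]=0
q=max(cv2.findContours(fl,cv2.RETR_EXTERNAL,cv2.CHAIN_APPROX_NONE)[0],key=cv2.contourArea)
print("flange",cv2.boundingRect(q),cv2.fitEllipse(q))
bl=cv2.inRange(hsv,(100,150,90),(125,255,255)); bl[:190]=0; bl[:,:420]=0
wd=cv2.inRange(hsv,(10,40,120),(30,200,255)); 
q=np.vstack([x for x in cv2.findContours(bl,cv2.RETR_EXTERNAL,cv2.CHAIN_APPROX_NONE)[0] if cv2.contourArea(x)>300])
h=cv2.convexHull(q); a=cv2.approxPolyDP(h,12,True)[:,0]
print("base",[(p.tolist(),ray(c,*p,16)[:2].round(1).tolist()) for p in a])
red=cv2.inRange(hsv,(170,100,100),(180,255,255))|cv2.inRange(hsv,(0,120,100),(8,255,255));red[:290]=0;red[:,:500]=0;red[330:]=0;red[:,560:]=0
v,u=np.nonzero(red);print("red",list(zip(u,v)))
E
```

```text
wr bbox [469.29213911 247.41829636] [618.13782086 304.43912975]
hole 243.6985864113087 310.31235750113996 11.675923347473145 [501.22590357 275.05455831  22.        ] [499.50567597 278.61439934   0.        ]
[[605.3, 265.7], [598.1, 266.4], [590.8, 267.0], [583.6, 267.7], [576.4, 268.4], [569.2, 269.0], [562.0, 269.7], [554.8, 270.4], [547.6, 271.1]]
brass (531, 289, 17, 26) 200.0
brass (513, 275, 27, 21) 395.5
brass (531, 269, 4, 5) 9.5
brass (524, 260, 24, 16) 52.5
flange (504, 266, 41, 39) ((523.7151489257812, 285.38385009765625), (34.716957092285156, 37.59751892089844), 126.9780502319336)
base [([603, 346], [449.6, -365.6]), ([469, 373], [398.2, -126.1]), ([436, 227], [657.1, -68.1]), ([568, 201], [709.6, -309.9])]
red [(np.int64(527), np.int64(306)), (np.int64(528), np.int64(306)), (np.int64(528), np.int64(307)), (np.int64(528), np.int64(308)), (np.int64(528), np.int64(309)), (np.int64(529), np.int64(309)), (np.int64(528), np.int64(310)), (np.int64(529), np.int64(310)), (np.int64(528), np.int64(311)), (np.int64(529), np.int64(311)), (np.int64(530), np.int64(311)), (np.int64(529), np.int64(312)), (np.int64(530), np.int64(312)), (np.int64(530), np.int64(313))]
```

View pics/nut0.png

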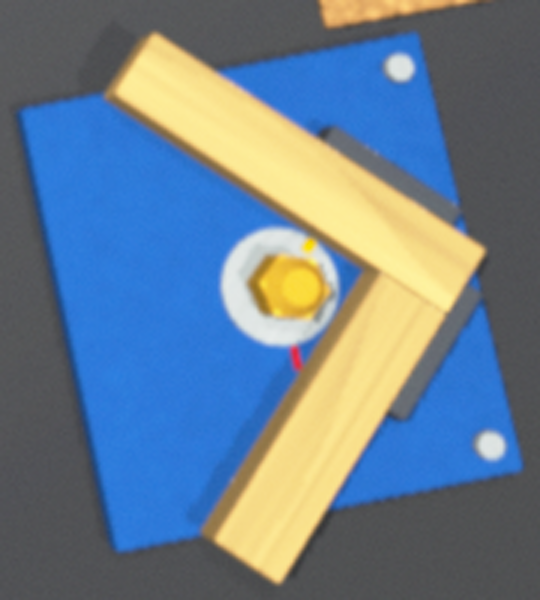

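The crop shows the mark at about pixel (533,272), the flange centre at about (524,285.5) and the red line at (528,309). The plan is to grip the bar near the centre of mass with tool yaw equal to handle yaw, and keep that grasp for the strokes. First I'll move above the bar.

Call:
servo_tool:
  motion:
    - [[0.741, -0.499, -0.1, 0, 0, -0.45, 0], [0.741, -0.499, -0.1, 0, 0, -0.45, 0], [0.741, -0.499, -0.1, 0, 0, -0.45, 0], [0.741, -0.499, -0.1, 0, 0, -0.45, 0], [0.741, -0.499, -0.1, 0, 0, -0.45, 0], [0.741, -0.499, -0.1, 0, 0, -0.45, 0], [0.741, -0.499, -0.1, 0, 0, -0.45, 0], [0.741, -0.499, -0.1, 0, 0, -0.45, 0], [0.741, -0.499, -0.1, 0, 0, -0.45, 0], [0.741, -0.499, -0.1, 0, 0, -0.45, 0]]
  newtons: 40

```text
clock: 1.1
eef_pos: [551.2, 267.1, 153.7]
eef_rot: [-3.14, 0.002, 1.388]
wrist_force: [-0.8, 0.3, -0.5]
finger_gap: 93.8
finger_force: 0.0
```

```bash
python3 - <<'E'
from h import *
c=dict(np.load("/tmp/top.npz")); c={k:(v if v.ndim else float(v)) for k,v in c.items()}
n=ray(c,524,285.5,18); m=ray(c,533.3,271.7,19); r=ray(c,528.5,309.5,16)
print(n,m,r)
d=(m-n)[:2];e=(r-n)[:2];print(np.hypot(*d),np.degrees(np.arctan2(d[1],d[0])),np.hypot(*e),np.degrees(np.arctan2(e[1],e[0])))
P=cloud(c)
# inner wood faces: wooden tops edges, z~40
Z=P[...,2]; sub=(P[...,0]>400)&(P[...,0]<720)&(P[...,1]<-60)&(P[...,1]>-380)&(Z>32)&(Z<48)
# direction: line fits on rotated coords
q=P[sub][:,:2]; 
for yaw in (0.213,):
    for s in(1,-1):
        a=yaw+np.pi/2-s*np.pi/4; t=np.array([np.cos(a),np.sin(a)]); nn=np.array([-t[1],t[0]])*s
        # distances to nut inward
        x=(q-n[:2])@t; y=(q-n[:2])@nn
        k=(x>20)&(x<130)&(y<0); print(s,np.percentile(y[k],[1,2,5,50,95,98,99]))
print(manip.read_state()["eef_rot"],manip.read_state()["eef_pos"])
E
```

```text
[ 554.31795215 -225.57548648   18.        ] [ 579.34336274 -242.32451013   19.        ] [ 511.62859172 -233.79523108   16.        ]
30.113136140428843 -33.79363046152848 43.47350566929154 -169.1012042025158
1 [-89.00304813 -82.86614126 -78.63202551 -57.09195978 -36.13513823
 -35.53499364 -35.28504102]
-1 [-88.63681996 -83.05778372 -77.63321134 -56.12625256 -35.24391392
 -34.54996265 -34.19860747]
[-3.14034799e+00  1.52814804e-03  1.38844523e+00] [551.21557277 267.14215775 153.67684132]
```

Call:
servo_tool:
  motion:
    - [[0, 0, -0.2, 0, 0, -0.475, 0], [0, 0, -0.2, 0, 0, -0.475, 0], [0, 0, -0.2, 0, 0, -0.475, 0], [0, 0, -0.2, 0, 0, -0.475, 0], [0, 0, -0.2, 0, 0, -0.475, 0], [0, 0, -0.2, 0, 0, -0.475, 0], [0, 0, -0.2, 0, 0, -0.475, 0], [0, 0, -0.2, 0, 0, -0.475, 0], [0, 0, -0.2, 0, 0, -0.475, 0], [0, 0, -0.2, 0, 0, -0.475, 0]]

```text
clock: 2.1
eef_pos: [547.9, 271.0, 55.1]
eef_rot: [3.141, 0.001, -0.099]
wrist_force: [0.3, -0.5, 0.1]
finger_gap: 94.0
finger_force: 0.0
```

Call:
servo_tool:
  motion:
    - [[0, 0, 0, 0, 0, 0, 0], [0, 0, 0, 0, 0, 0, 0]]

```text
clock: 2.3
eef_pos: [548.0, 271.0, 55.2]
eef_rot: [3.141, 0.0, -0.089]
wrist_force: [0.5, 0.4, 0.5]
finger_gap: 93.9
finger_force: 0.0
```

```bash
python3 - <<'E'
from h import *
s=manip.read_state();print(s["eef_pos"],s["eef_rot"],s["joints"])
save(shot("scene"),"s1.png",(340,140,620,350),2.5)
E
```

```text
[547.95154354 270.97351591  55.18090742] [ 3.14135261e+00  4.62645631e-04 -8.88354566e-02] [3.99343508e-01 5.89032338e-01 1.47550901e+00 5.66277251e-06
 1.07757250e+00 2.05897255e+00]
```

View pics/s1.png

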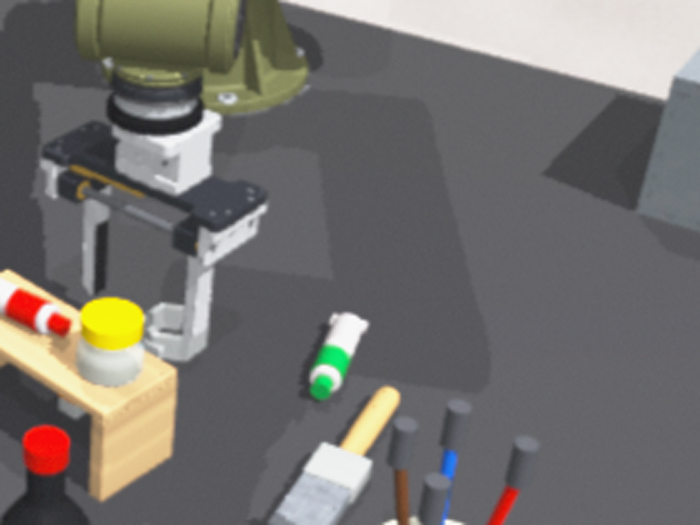

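The fingers straddle the bar clear of the rack (view around pixel (150,290)). Next I'll go down and grip.

Call:
servo_tool:
  motion:
    - [[0, 0, -0.06, 0, 0, 0, 0], [0, 0, -0.09, 0, 0, 0, 0], [0, 0, -0.103, 0, 0, 0, 0], [0, 0, -0.103, 0, 0, 0, 1], [0, 0, -0.103, 0, 0, 0, 1], [0, 0, -0.103, 0, 0, 0, 1], [0, 0, -0.103, 0, 0, 0, 1], [0, 0, -0.103, 0, 0, 0, 1], [0, 0, -0.103, 0, 0, 0, 1], [0, 0, -0.103, 0, 0, 0, 1]]
  newtons: 45

```text
clock: 3.35
eef_pos: [548.1, 271.1, 4.0]
eef_rot: [-3.142, -0.0, -0.093]
wrist_force: [0.3, -0.6, -0.3]
finger_gap: 41.4
finger_force: 0.0
```

Call:
servo_tool:
  motion:
    - [[0, 0, 0.006, 0, 0, 0, 1], [0, 0, 0.006, 0, 0, 0, 1], [0, 0, 0.006, 0, 0, 0, 1]]

```text
clock: 3.65
eef_pos: [548.2, 270.9, 7.2]
eef_rot: [3.141, -0.0, -0.093]
wrist_force: [-0.9, -2.7, 2.5]
finger_gap: 19.5
finger_force: 45.0
```

Call:
servo_tool:
  motion:
    - [[-0.04, 0.004, 0, 0, 0, 0, 1], [-0.08, 0.0075, 0, 0, 0, 0, 1], [-0.12, 0.011, 0, 0, 0, 0, 1], [-0.16, 0.015, 0, 0, 0, 0, 1], [-0.2, 0.019, 0, 0, 0, 0, 1], [-0.2, 0.019, 0.05, 0, 0, 0, 1], [-0.2, 0.019, 0.1, 0, 0, 0, 1], [-0.2, 0.019, 0.16, 0, 0, 0, 1], [-0.2, 0.019, 0.22, 0, 0, 0, 1], [-0.2, 0.019, 0.22, 0, 0, 0, 1]]

```text
clock: 4.65
eef_pos: [449.5, 281.3, 120.3]
eef_rot: [-3.138, -0.005, -0.093]
wrist_force: [-0.4, -0.0, -3.3]
finger_gap: 19.1
finger_force: 45.0
```

```bash
python3 - <<'E'
from h import *
s=manip.read_state();print(s["eef_pos"],s["eef_rot"],s["joints"],s["wrist_force"],s["moment"],s["finger_gap"])
save(shot("scene"),"s2.png",(340,100,620,310),2.5)
E
```

```text
[449.4539909  281.30957557 120.32434797] [-3.13836068 -0.00479007 -0.09314172] [4.90128367e-01 3.39977042e-01 1.67742049e+00 6.61317096e-05
 1.11841700e+00 2.15402994e+00] [-0.36618433 -0.02307909 -3.25097814] [ 0.01924834  0.14078147 -0.02617518] 19.061182394738957
```

View pics/s2.png

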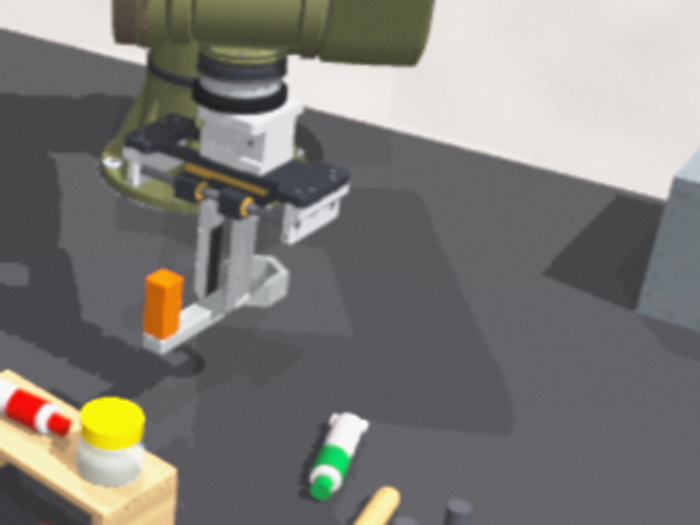

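Call:
servo_tool:
  motion:
    - [[0, -0.6, 0, 0, 0, 0.42, 1], [0, -0.6, 0, 0, 0, 0.42, 1], [0, -0.6, 0, 0, 0, 0.42, 1], [0, -0.6, 0, 0, 0, 0.42, 1], [0, -0.6, 0, 0, 0, 0.42, 1], [0, -0.6, 0, 0, 0, 0.42, 1], [0, -0.6, 0, 0, 0, 0.42, 1], [0, -0.6, 0, 0, 0, 0.42, 1], [0, -0.6, 0, 0, 0, 0.42, 1], [0, -0.6, 0, 0, 0, 0.42, 1]]

```text
clock: 5.7
eef_pos: [447.1, -19.7, 115.1]
eef_rot: [-3.139, 0.001, 1.231]
wrist_force: [0.1, 0.8, -3.4]
finger_gap: 19.0
finger_force: 45.0
```

Call:
servo_tool:
  motion:
    - [[0.129, -0.361, 0, 0, 0, 0.422, 1], [0.129, -0.361, 0, 0, 0, 0.422, 1], [0.129, -0.361, 0, 0, 0, 0.422, 1], [0.129, -0.361, 0, 0, 0, 0.422, 1], [0.129, -0.361, 0, 0, 0, 0.422, 1], [0.129, -0.361, 0, 0, 0, 0.422, 1], [0.129, -0.361, 0, 0, 0, 0.422, 1], [0.129, -0.361, 0, 0, 0, 0.422, 1], [0.129, -0.361, 0, 0, 0, 0.422, 1], [0.129, -0.361, 0, 0, 0, 0.422, 1]]

```text
clock: 6.7
eef_pos: [511.8, -199.6, 114.9]
eef_rot: [-3.141, -0.003, 2.555]
wrist_force: [-0.3, -0.1, -3.8]
finger_gap: 19.1
finger_force: 45.0
```

Call:
servo_tool:
  motion:
    - [[0, 0, -0.08, 0, 0, 0, 1], [0, 0, -0.08, 0, 0, 0, 1], [0, 0, -0.08, 0, 0, 0, 1], [0, 0, -0.08, 0, 0, 0, 1]]

```text
clock: 7.1
eef_pos: [513.1, -200.2, 78.0]
eef_rot: [3.141, 0.001, 2.551]
wrist_force: [-0.0, 0.7, -3.9]
finger_gap: 19.1
finger_force: 45.0
```

```bash
python3 - <<'E'
from h import *
s=manip.read_state();print(s["eef_pos"],s["eef_rot"],s["joints"],s["wrist_force"])
c=shot("top");save(c,"t3.png",(430,190,610,390),3); np.savez("/tmp/t3",**{k:np.array(v) for k,v in c.items()})
E
```

```text
[ 513.05243812 -200.18224134   78.04092683] [3.14143944e+00 1.08458335e-03 2.55060631e+00] [-4.38511928e-01  4.38887343e-01  1.64830787e+00 -1.52969276e-05
  1.05330217e+00 -1.41831443e+00] [-0.03351135  0.65233323 -3.87222594]
```

View pics/t3.png

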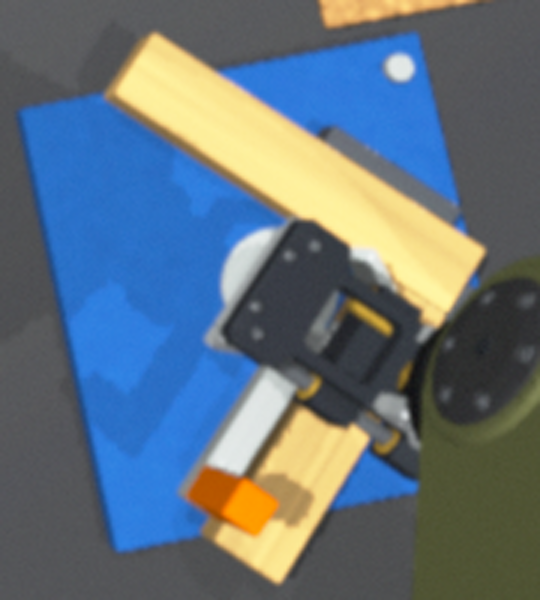

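The top view shows the socket hidden under the gripper, with the orange grip top near crop (240,505). I'll use that plus the scene view.

```bash
python3 - <<'E'
from h import *
c=dict(np.load("/tmp/t3.npz")); c={k:(v if v.ndim else float(v)) for k,v in c.items()}
hsv=cv2.cvtColor(c["frame"],cv2.COLOR_RGB2HSV)
o=cv2.inRange(hsv,(5,200,100),(20,255,255)); o[:340]=0;o[:,:480]=0;o[:,530:]=0
v,u=np.nonzero(o);V=hsv[v,u,2]; print(len(u),np.percentile(V,[5,25,50,75,95]))
P=cloud(c); z=P[v,u,2]; print("z",np.nanpercentile(z,[5,25,50,75,90,95]))
k=z>np.nanpercentile(z,95)-8
print(P[v[k],u[k]].mean(0), k.sum())
s=shot("scene");save(s,"s3.png",(150,110,320,260),4); np.savez("/tmp/s3",**{k:np.array(v) for k,v in s.items()})
E
```

```text
374 [175.65 182.   240.   254.   254.  ]
z [ 93.19758    115.52979578 134.90515176 136.59867726 137.57876307
 138.11951208]
[ 445.40220505 -151.8449005   136.1327923 ] 220
```

View pics/s3.png

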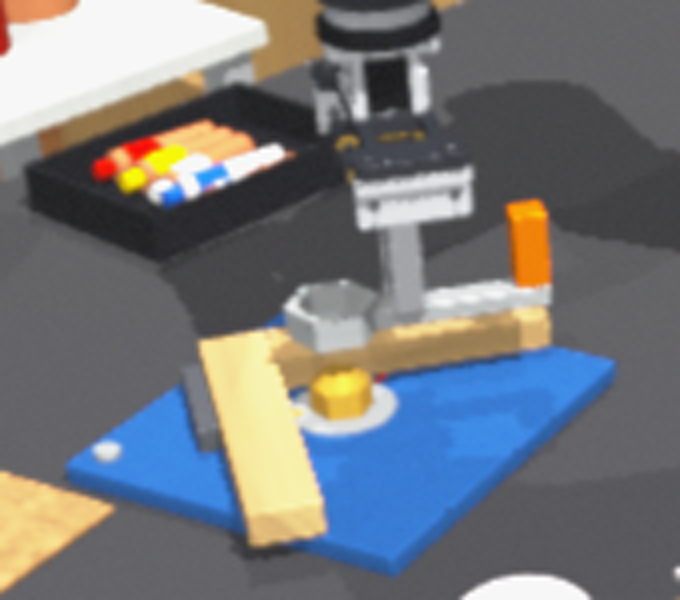

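The scene view shows the socket level above the nut, with the head rim centre at about crop (333,301) and the nut's cone top at (342,378). I'll check the relative offset in this view.

```bash
python3 - <<'E'
from h import *
c=dict(np.load("/tmp/s3.npz")); c={k:(v if v.ndim else float(v)) for k,v in c.items()}
for a,z in(((333,301),94),((342,378),44)):
    print(ray(c,150+a[0]/4,110+a[1]/4,z))
# flange ellipse
hsv=cv2.cvtColor(c["frame"],cv2.COLOR_RGB2HSV); P=cloud(c)
x,y,z=P[...,0],P[...,1],P[...,2]
k=(np.hypot(x-554,y+226)<45)&(z>14)&(z<24)&(hsv[...,1]<70)&(hsv[...,2]>110)
q=P[k];print("flange",k.sum(),q[:,:2].min(0),q[:,:2].max(0))
k=(np.hypot(x-553,y+226)<29)&(z>88)&(z<100);q=P[k];print("rim",k.sum(),q[:,:2].min(0),q[:,:2].max(0),np.median(q[:,2]))
k=(np.hypot(x-554,y+226)<25)&(z>24)&(z<50);q=P[k];print("nut",k.sum(),q.min(0),q.max(0))
E
```

```text
[ 555.0341102  -222.04198911   94.        ]
[ 561.93274438 -213.98689978   44.        ]
flange 154 [ 512.44166021 -270.03788523] [ 595.05383103 -191.54065006]
rim 139 [ 525.98836032 -254.17430891] [ 581.13969849 -197.86454119] 92.69874971433899
nut 154 [ 537.13194623 -240.68988964   24.07455282] [ 578.21238822 -202.40083622   47.72738381]
```

Call:
servo_tool:
  motion:
    - [[0.003, 0.002, -0.02, 0, 0, 0, 1], [0.003, 0.002, -0.02, 0, 0, 0, 1]]

```text
clock: 7.4
eef_pos: [513.8, -198.6, 66.0]
eef_rot: [-3.141, -0.001, 2.552]
wrist_force: [-0.5, 0.1, -3.9]
finger_gap: 19.4
finger_force: 45.0
```

Call:
servo_tool:
  motion:
    - [[0, 0, -0.03, 0, 0, 0, 1], [0, 0, -0.044, 0, 0, 0, 1], [0, 0, -0.052, 0, 0, 0, 1], [0, 0, -0.052, 0, 0, 0, 1]]
  newtons: 30

```text
clock: 7.8
eef_pos: [514.3, -199.0, 40.8]
eef_rot: [3.141, 0.0, 2.552]
wrist_force: [0.9, -0.2, -4.4]
finger_gap: 19.7
finger_force: 30.0
```

Call:
servo_tool:
  motion:
    - [[0, 0, -0.008, 0, 0, 0, 1], [0, 0, -0.014, 0, 0, 0, 1], [0, 0, -0.014, 0, 0, 0, 1]]

```text
clock: 8.1
eef_pos: [514.3, -199.1, 33.9]
eef_rot: [3.141, 0.001, 2.552]
wrist_force: [2.8, -0.9, -2.6]
finger_gap: 19.1
finger_force: 30.0
```

Call:
servo_tool:
  motion:
    - [[0, 0, -0.01, 0, 0, 0, 1], [0, 0, -0.02, 0, 0, 0, 1], [0, 0, -0.024, 0, 0, 0, 1], [0, 0, -0.024, 0, 0, 0, 1]]

```text
clock: 8.5
eef_pos: [514.4, -199.1, 23.0]
eef_rot: [3.141, 0.001, 2.552]
wrist_force: [-4.0, 3.2, 13.9]
finger_gap: 19.6
finger_force: 30.0
```

```bash
cat > chk.py <<'E'
from h import *
for n in("scene","top"):
    c=shot(n);P=cloud(c);hsv=cv2.cvtColor(c["frame"],cv2.COLOR_RGB2HSV)
    o=(hsv[...,0]>5)&(hsv[...,0]<18)&(hsv[...,1]>200)&(hsv[...,2]>100)
    x,y,z=P[...,0],P[...,1],P[...,2]
    k=o&(np.hypot(x-554,y+226)<170)&(np.hypot(x-554,y+226)>100)&(z>50)
    if k.sum()<5: continue
    t=k&(z>np.percentile(z[k],92)-4)
    v,u=np.nonzero(t);p=ray(c,u.mean(),v.mean(),82)
    d=p[:2]-[554.3,-225.6]
    print(n,k.sum(),"ztop",np.percentile(z[k],[80,90,95]),"grip",p,"r,ang",np.hypot(*d),np.degrees(np.arctan2(d[1],d[0])))
s=manip.read_state();print(s["clock"],s["eef_pos"],s["eef_rot"],s["wrist_force"],s["moment"])
E
python3 chk.py
```

```text
scene 93 ztop [74.31662014 79.61216189 81.45255328] grip [ 457.90672838 -146.54988978   82.        ] r,ang 124.66187364288395 140.6455365530174
top 128 ztop [80.65661097 81.74797499 82.40939089] grip [ 446.10139239 -151.29702042   82.        ] r,ang 131.25498643129498 145.52153576667197
8.6 [ 514.3894166  -199.0445526    23.00932761] [3.14143783e+00 7.81056799e-04 2.55212717e+00] [-3.2754412   3.02881023 13.04849671] [0.51742036 0.7759605  0.02918743]
```

The top camera puts the grip top at z=82, so the wrench is fully seated. I'll ease the downward press and make the first half of the stroke.

Call:
servo_tool:
  motion:
    - [[0.004, 0.0056, 0.002, 0, 0, -0.0228, 1], [0.0084, 0.0108, 0.002, 0, 0, -0.0456, 1], [0.0132, 0.0158, 0.002, 0, 0, -0.0683, 1], [0.0182, 0.0204, 0.002, 0, 0, -0.0911, 1], [0.0237, 0.0246, 0.002, 0, 0, -0.1139, 1], [0.0294, 0.0284, 0.002, 0, 0, -0.1367, 1], [0.0354, 0.0318, 0.002, 0, 0, -0.1594, 1], [0.0416, 0.0348, 0.002, 0, 0, -0.1822, 1], [0.048, 0.0372, 0.002, 0, 0, -0.205, 1], [0.0544, 0.0392, 0.002, 0, 0, -0.2278, 1]]

```text
clock: 9.6
eef_pos: [540.8, -179.9, 23.1]
eef_rot: [-3.14, 0.0, 1.834]
wrist_force: [-5.6, -4.2, 5.8]
finger_gap: 19.7
finger_force: 30.6
```

```bash
python3 chk.py
```

```text
scene 111 ztop [76.18543593 80.60398094 81.8594164 ] grip [524.40245751 -95.17034772  82.        ] r,ang 133.8123956872623 102.91050291693121
top 219 ztop [82.0924104  82.85243845 83.28531126] grip [518.42708633 -97.84427719  82.        ] r,ang 132.69661128394668 105.6843705666491
9.7 [ 541.22059161 -179.78010044   23.05365153] [-3.14090475e+00  6.38746573e-04  1.83543988e+00] [-2.51173738 -4.04597749  3.12362286] [-0.64355212  0.38761561  0.45214482]
```

Call:
servo_tool:
  motion:
    - [[0.0067, 0.0016, 0, 0, 0, -0.0228, 1], [0.0134, 0.0027, 0, 0, 0, -0.0456, 1], [0.0203, 0.0033, 0, 0, 0, -0.0683, 1], [0.0271, 0.0034, 0, 0, 0, -0.0911, 1], [0.034, 0.003, 0, 0, 0, -0.1139, 1], [0.0408, 0.0022, 0, 0, 0, -0.1367, 1], [0.0475, 0.0008, 0, 0, 0, -0.1594, 1], [0.0541, -0.001, 0, 0, 0, -0.1822, 1], [0.0606, -0.0033, 0, 0, 0, -0.205, 1], [0.0668, -0.006, 0, 0, 0, -0.2278, 1]]

```text
clock: 10.7
eef_pos: [573.6, -181.9, 23.0]
eef_rot: [-3.138, 0.0, 1.12]
wrist_force: [-10.8, 3.8, 10.8]
finger_gap: 19.5
finger_force: 30.7
```

```bash
python3 chk.py
```

```text
scene 107 ztop [76.28933834 80.72768411 82.23134575] grip [ 616.07785589 -102.63075926   82.        ] r,ang 137.61517956735435 63.32574996023965
top 230 ztop [82.4481907  83.03854181 83.5002038 ] grip [ 607.33453065 -104.1745817    82.        ] r,ang 132.50205150143108 66.40591606473808
10.8 [ 574.13911116 -182.07366742   23.04258063] [-3.13962872e+00  1.55154124e-04  1.12057591e+00] [-6.6382846   2.12894707  8.46192334] [0.39027087 1.25637097 0.40669177]
```

Call:
servo_tool:
  motion:
    - [[0, 0, 0.02, 0, 0, 0, 1], [0, 0, 0.04, 0, 0, 0, 1], [0, 0, 0.06, 0, 0, 0, 1], [0, 0, 0.1, 0, 0, 0, 1], [0, 0, 0.13, 0, 0, 0, 1], [0, 0.1, 0.13, 0, 0, 0.04, 1], [0, 0.2, 0.13, 0, 0, 0.08, 1], [0, 0.3, 0.13, 0, 0, 0.12, 1], [0, 0.36, 0.13, 0, 0, 0.16, 1], [0, 0.36, 0.13, 0, 0, 0.2, 1]]

```text
clock: 11.8
eef_pos: [574.4, 1.5, 88.4]
eef_rot: [3.141, -0.001, 1.759]
wrist_force: [0.4, -0.6, -3.2]
finger_gap: 19.1
finger_force: 29.5
```

```bash
python3 - <<'E'
from h import *
c=shot("top");save(c,"t4.png",(490,250,560,320),8); np.savez("/tmp/t4",**{k:np.array(v) for k,v in c.items()})
hsv=cv2.cvtColor(c["frame"],cv2.COLOR_RGB2HSV)
y=cv2.inRange(hsv,(22,150,180),(34,255,255));v,u=np.nonzero(y)
for a,b in zip(u,v):
    p=ray(c,a,b,19)[:2]-[554.3,-225.6]
    if 22<np.hypot(*p)<40: print(a,b,np.hypot(*p).round(1),np.degrees(np.arctan2(p[1],p[0])).round(1),hsv[b,a])
s=manip.read_state();print(s["eef_pos"],s["eef_rot"],s["wrist_force"],s["moment"])
E
```

```text
539 289 27.0 -102.2 [ 22 202 184]
538 290 25.6 -107.1 [ 22 208 186]
[ 5.74533262e+02 -2.77530407e-01  8.83256931e+01] [ 3.14145483e+00 -3.58415477e-04  1.76600121e+00] [ 0.67625607 -0.78182864 -2.87278478] [-0.03496144  0.10974926 -0.02113823]
```

View pics/t4.png

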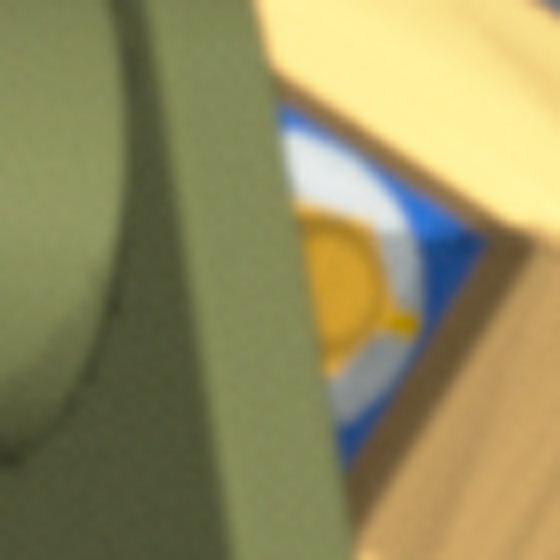

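The nut mark is at about crop (404,325), which is direction -107°. So the nut is at about 1.94 rad with roughly 61° left, and I should reseat with the handle at about 133°.

Call:
servo_tool:
  motion:
    - [[-0.06, 0, 0, 0, 0, 0.04, 1], [-0.106, -0.08, 0, 0, 0, 0.08, 1], [-0.106, -0.16, 0, 0, 0, 0.12, 1], [-0.106, -0.24, 0, 0, 0, 0.16, 1], [-0.106, -0.32, 0, 0, 0, 0.171, 1], [-0.106, -0.38, 0, 0, 0, 0.171, 1], [-0.106, -0.38, 0, 0, 0, 0.171, 1], [-0.106, -0.38, 0, 0, 0, 0.171, 1], [-0.106, -0.38, 0, 0, 0, 0.171, 1]]

```text
clock: 12.75
eef_pos: [521.8, -191.5, 88.2]
eef_rot: [3.141, 0.0, 2.286]
wrist_force: [0.2, -0.3, -0.0]
finger_gap: 0.5
finger_force: 0.0
```

```bash
sed -i 's/u.mean(),v.mean(),82/u.mean(),v.mean(),np.percentile(z[k],92)/' chk.py; python3 chk.py
```

```text
scene 58 ztop [76.21754846 78.00047059 80.05398801] grip [ 412.55629427 -146.0264126    79.48699363] r,ang 162.55224983940346 150.69055426130564
top 68 ztop [81.07450059 82.39975567 83.31933516] grip [ 407.44413093 -152.22046061   82.54412634] r,ang 164.16821580590457 153.45005589472413
12.85 [ 521.86109893 -191.37481898   88.09764407] [3.14149158e+00 1.21448929e-04 2.28705827e+00] [-0.93702249 -0.62367636 -0.39954408] [-0.03018265  0.03098956 -0.03324964]
```

The wrench slipped out during the fast move (gap 0.5). I'll retract upward and look.

Call:
servo_tool:
  motion:
    - [[0, 0, 0.08, 0, 0, 0, 1], [0, 0, 0.16, 0, 0, 0, 0], [-0.1, 0.1, 0.24, 0, 0, 0, 0], [-0.2, 0.3, 0.24, 0, 0, 0, 0], [-0.26, 0.4, 0.24, 0, 0, 0, 0], [-0.26, 0.5, 0.24, 0, 0, 0, 0], [-0.26, 0.6, 0.24, 0, 0, 0, 0], [-0.26, 0.6, 0.24, 0, 0, 0, 0], [-0.26, 0.6, 0.24, 0, 0, 0, 0]]

```text
clock: 13.75
eef_pos: [390.4, 110.3, 208.4]
eef_rot: [3.141, 0.0, 2.288]
wrist_force: [1.4, -0.4, -0.0]
finger_gap: 61.1
finger_force: 0.0
```

```bash
python3 - <<'E'
from h import *
a=shot("top");b=shot("scene")
for n,c in(("t5",a),("s5",b)): np.savez("/tmp/"+n,**{k:np.array(v) for k,v in c.items()})
A=cv2.resize(a["frame"][180:420,400:640],(400,400),interpolation=cv2.INTER_CUBIC)
B=cv2.resize(b["frame"][120:270,150:300],(400,400),interpolation=cv2.INTER_CUBIC)
cv2.imwrite("pics/m5.png",np.hstack([A,B])[:,:,::-1]); print(manip.read_state()["eef_pos"])
E
```

```text
[390.3554982  111.50809842 208.33879017]
```

View pics/m5.png

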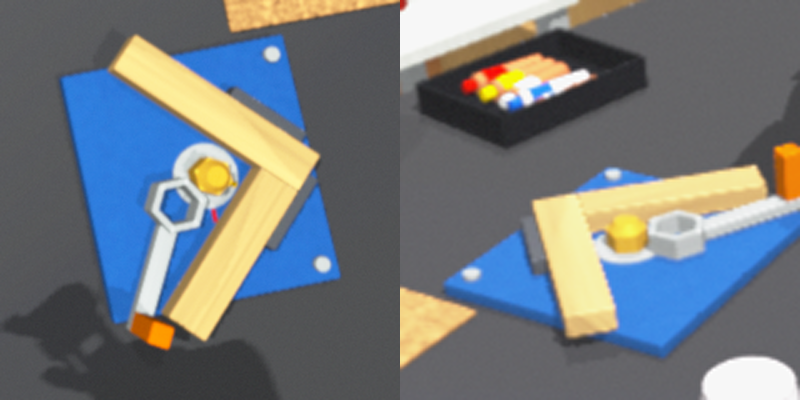

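The wrench lies flat on the base beside the nut: head at left-panel (176,205), grip at about (152,330), handle at roughly 167°. I'll measure it for a re-grasp.

```bash
python3 - <<'E'
from h import *
c=dict(np.load("/tmp/t5.npz")); c={k:(v if v.ndim else float(v)) for k,v in c.items()}
im=c["frame"];hsv=cv2.cvtColor(im,cv2.COLOR_RGB2HSV);P=cloud(c)
m=cv2.inRange(hsv,(0,0,120),(180,70,255)); m[:280]=0;m[:,:470]=0;m[:,528:]=0;m[380:]=0
for v in range(322,362,5):
    u=np.nonzero(m[v])[0]; print(v,u.min(),u.max(),ray(c,u.mean(),v,30)[:2].round(1),end=' ')
print()
bl=cv2.inRange(hsv,(100,120,60),(125,255,255)); hole=np.zeros_like(bl); 
cs,h=cv2.findContours(255-bl[285:325,485:527],cv2.RETR_CCOMP,cv2.CHAIN_APPROX_NONE)
for q,hh in zip(cs,h[0]):
    A=cv2.contourArea(q)
    if hh[3]>=0 and A>50:
        M=cv2.moments(q);u,v=M["m10"]/M["m00"]+485,M["m01"]/M["m00"]+285;print("hole",A,u,v,ray(c,u,v,38),ray(c,u,v,16))
x,y,z=P[...,0],P[...,1],P[...,2]
k=(hsv[...,0]>4)&(hsv[...,0]<19)&(hsv[...,1]>200)&(hsv[...,2]>100)&(z>50)&(x<460)&(y<-80)
t=k&(z>np.percentile(z[k],92)-4);v,u=np.nonzero(t);print("grip",k.sum(),np.percentile(z[k],[50,80,95]),ray(c,u.mean(),v.mean(),82))
k=(m>0)&(z>20)&(z<50); print("barz",[(round(float(np.nanmedian(z[v][m[v]>0])),1)) for v in range(290,365,6)])
# nut mark
n=ray(c,524,285.5,19)
for b in range(262,312):
  for a in range(500,550):
    p=ray(c,a,b,19)[:2]-n[:2]
    if 25<np.hypot(*p)<36 and 20<=hsv[b,a,0]<=34 and hsv[b,a,1]>150: print(a,b,np.hypot(*p).round(1),np.degrees(np.arctan2(p[1],p[0])).round(1))
E
```

```text
322 492 525 [ 489.9 -179.8] 327 490 521 [ 481.1 -173.3] 332 489 518 [ 472.4 -171.2] 337 487 515 [ 463.7 -167.4] 342 486 512 [ 455.  -165.3] 347 485 509 [ 446.4 -163.2] 352 483 506 [ 437.7 -159.5] 357 482 503 [ 429.1 -157.4] 
hole 245.0 504.1469387755102 303.243537414966 [ 523.08779436 -181.15652763   38.        ] [ 521.94134512 -190.22493728   16.        ]
grip 283 [79.90481121 81.68296559 82.96438156] [ 399.68287894 -148.52024614   82.        ]
barz [37.1, 28.2, 31.0, 36.1, 36.2, 29.3, 29.1, 28.9, 28.1, 28.9, 28.1, 28.4, 29.0]
538 286 25.2 -91.0
538 287 25.2 -95.0
538 288 25.4 -99.0
538 289 25.7 -103.0
539 289 27.4 -102.1
540 289 29.2 -101.3
538 290 26.1 -106.8
539 290 27.8 -105.7
540 290 29.6 -104.7
541 290 31.3 -103.8
540 291 30.0 -108.0
541 291 31.7 -106.9
```

Call:
servo_tool:
  motion:
    - [[0.174, -0.561, -0.15, 0, 0, 0.183, 0.62], [0.174, -0.561, -0.15, 0, 0, 0.183, 0.62], [0.174, -0.561, -0.15, 0, 0, 0.183, 0.62], [0.174, -0.561, -0.15, 0, 0, 0.183, 0.62], [0.174, -0.561, -0.2, 0, 0, 0.183, 0.62], [0.174, -0.561, -0.216, 0, 0, 0.183, 0.62], [0.174, -0.561, -0.216, 0, 0, 0.183, 0.62], [0.174, -0.561, -0.216, 0, 0, 0.183, 0.62], [0.174, -0.561, -0.216, 0, 0, 0.183, 0.62], [0.174, -0.561, -0.216, 0, 0, 0.183, 0.62]]
  newtons: 60

```text
clock: 14.85
eef_pos: [478.8, -172.2, 100.6]
eef_rot: [-3.142, 0.001, 2.862]
wrist_force: [-0.5, -0.1, -0.2]
finger_gap: 35.8
finger_force: 0.0
```

Call:
servo_tool:
  motion:
    - [[0, 0, 0, 0, 0, 0, 0.62], [0, 0, 0, 0, 0, 0, 0.62]]

```text
clock: 15.05
eef_pos: [478.9, -172.2, 100.7]
eef_rot: [-3.141, 0.001, 2.862]
wrist_force: [0.9, 0.8, 0.0]
finger_gap: 36.2
finger_force: 0.0
```

Call:
servo_tool:
  motion:
    - [[-0.003, 0.002, -0.06, 0, 0, 0, 0.62], [-0.003, 0.002, -0.11, 0, 0, 0, 0.62], [-0.003, 0.002, -0.135, 0, 0, 0, 0.62], [-0.003, 0.002, -0.15, 0, 0, 0, 0.62], [-0.003, 0.002, -0.162, 0, 0, 0, 0.62], [-0.003, 0.002, -0.162, 0, 0, 0, 0.62]]

```text
clock: 15.65
eef_pos: [477.3, -171.8, 19.0]
eef_rot: [-3.142, 0.0, 2.861]
wrist_force: [0.5, 0.2, -0.7]
finger_gap: 35.9
finger_force: 0.0
```

Call:
servo_tool:
  motion:
    - [[0, 0, 0, 0, 0, 0, 1], [0, 0, 0, 0, 0, 0, 1], [0, 0, 0, 0, 0, 0, 1], [0, 0, 0, 0, 0, 0, 1], [0, 0, 0, 0, 0, 0, 1]]

```text
clock: 16.15
eef_pos: [477.5, -172.1, 19.6]
eef_rot: [-3.141, 0.001, 2.861]
wrist_force: [-2.1, -0.3, 5.9]
finger_gap: 18.9
finger_force: 60.0
```

Call:
servo_tool:
  motion:
    - [[0, 0, 0.01, 0, 0, 0, 1], [0, 0, 0.03, 0, 0, 0, 1], [0, 0, 0.05, 0, 0, 0, 1], [0, 0, 0.07, 0, 0, 0, 1], [0, 0, 0.09, 0, 0, 0, 1], [0, 0, 0.1, 0, 0, 0, 1], [0, 0, 0.1, 0, 0, 0, 1], [0, 0, 0.1, 0, 0, 0, 1]]

```text
clock: 16.95
eef_pos: [477.1, -171.8, 68.8]
eef_rot: [3.142, -0.0, 2.861]
wrist_force: [-0.9, 1.0, -4.2]
finger_gap: 19.4
finger_force: 60.0
```

```bash
python3 chk.py
```

```text
scene 74 ztop [116.86135726 121.61415983 123.45945901] grip [ 411.917698   -142.97466199  123.02164319] r,ang 164.61976310337252 149.87313919065085
top 92 ztop [129.5425487  130.32277492 130.95573176] grip [ 407.45030196 -151.4151947   130.49213919] r,ang 164.52422056209974 153.19823281660658
17.05 [ 476.96002697 -171.75592902   68.50722977] [ 3.14146360e+00 -7.77559591e-04  2.86115062e+00] [ 0.21895215  0.11221941 -3.32673795] [-0.00450368 -0.02259244 -0.02257598]
```

Call:
servo_tool:
  motion:
    - [[0.005, -0.002, 0, 0, 0, -0.02, 1], [0.02, -0.008, 0, 0, 0, -0.045, 1], [0.036, -0.015, 0, 0, 0, -0.07, 1], [0.052, -0.022, 0, 0, 0, -0.1, 1], [0.068, -0.03, 0, 0, 0, -0.13, 1], [0.08, -0.035, 0, 0, 0, -0.15, 1], [0.087, -0.039, 0, 0, 0, -0.163, 1], [0.087, -0.039, 0, 0, 0, -0.163, 1], [0.087, -0.039, 0, 0, 0, -0.163, 1]]

```text
clock: 17.95
eef_pos: [520.4, -191.2, 68.5]
eef_rot: [-3.141, -0.001, 2.35]
wrist_force: [-0.5, 0.2, -3.0]
finger_gap: 19.4
finger_force: 60.0
```

```bash
sed -i 's/<170/<185/' chk.py; python3 chk.py
```

```text
scene 138 ztop [123.03381739 126.63139472 130.33886859] grip [ 469.80122126 -129.1673996   127.90306799] r,ang 128.21579477146577 131.22636685007276
top 201 ztop [129.20936436 130.65299924 131.26623696] grip [ 464.26644435 -127.69127147  130.93353163] r,ang 133.0118801663517 132.60059121119664
18.05 [ 520.41974424 -191.21565828   68.74411373] [-3.14141614e+00 -4.68827291e-04  2.35010385e+00] [-0.49061939  0.01341991 -3.43546927] [-0.01055049  0.04160208  0.01540428]
```

Call:
servo_tool:
  motion:
    - [[0.002, 0.001, -0.02, 0, 0, 0.008, 1], [0.002, 0.001, -0.04, 0, 0, 0.008, 1], [0.002, 0.001, -0.056, 0, 0, 0.008, 1], [0.002, 0.001, -0.064, 0, 0, 0.008, 1], [0.002, 0.001, -0.064, 0, 0, 0.008, 1]]

```text
clock: 18.55
eef_pos: [521.2, -190.7, 36.0]
eef_rot: [-3.141, -0.001, 2.374]
wrist_force: [-2.3, 0.1, -4.6]
finger_gap: 19.1
finger_force: 60.0
```

Call:
servo_tool:
  motion:
    - [[0, 0, -0.01, 0, 0, 0, 1], [0, 0, -0.018, 0, 0, 0, 1], [0, 0, -0.026, 0, 0, 0, 1], [0, 0, -0.031, 0, 0, 0, 1], [0, 0, -0.031, 0, 0, 0, 1]]

```text
clock: 19.05
eef_pos: [521.4, -190.8, 21.1]
eef_rot: [-3.141, -0.001, 2.374]
wrist_force: [-5.2, 2.6, -2.8]
finger_gap: 19.2
finger_force: 60.0
```

```bash
python3 chk.py
```

```text
scene 83 ztop [74.79975162 77.54677162 80.07414776] grip [ 471.68770193 -127.26252257   78.66523023] r,ang 128.43306139748162 130.03327109449506
top 136 ztop [82.13780902 83.22047891 84.14006278] grip [ 465.21640219 -128.907421     83.52731539] r,ang 131.47373209726814 132.65460254600114
19.15 [ 521.37077618 -190.74132674   21.25691922] [-3.14130824e+00 -8.79844356e-04  2.37414579e+00] [-4.75378992  0.71205559 -3.61236607] [ 0.25093288  0.96652461 -0.19593059]
```

Call:
servo_tool:
  motion:
    - [[0.005, 0.0043, -0.003, 0, 0, -0.0222, 1], [0.0103, 0.0084, -0.004, 0, 0, -0.0444, 1], [0.0159, 0.0121, -0.004, 0, 0, -0.0667, 1], [0.0217, 0.0154, -0.004, 0, 0, -0.0889, 1], [0.0278, 0.0182, -0.004, 0, 0, -0.1111, 1], [0.034, 0.0207, -0.004, 0, 0, -0.1333, 1], [0.0404, 0.0227, -0.004, 0, 0, -0.1556, 1], [0.0469, 0.0242, -0.004, 0, 0, -0.1778, 1], [0.0535, 0.0253, -0.004, 0, 0, -0.2, 1], [0.0601, 0.0259, -0.004, 0, 0, -0.2222, 1]]

```text
clock: 20.15
eef_pos: [549.7, -176.9, 19.6]
eef_rot: [-3.136, -0.003, 1.674]
wrist_force: [-21.6, 9.1, 12.7]
finger_gap: 19.4
finger_force: 60.1
```

```bash
python3 chk.py
```

```text
scene 122 ztop [77.49465586 80.61253151 82.6488299 ] grip [547.39125384 -92.13119037  80.85496671] r,ang 133.64749873368916 92.96315689053343
top 212 ztop [81.90810243 82.51962992 82.87327281] grip [542.71974314 -93.47942556  82.60831822] r,ang 132.62710333791657 95.00912557024272
20.25 [ 550.21182244 -176.84304622   19.58606288] [-3.13722238e+00 -2.55887005e-03  1.67417512e+00] [-18.39401298   8.72599469   9.44570479] [ 1.55645232  3.48885252 -0.02397128]
```

Call:
servo_tool:
  motion:
    - [[0.0067, 0.001, 0, 0, 0, -0.0222, 1], [0.0134, 0.001, 0, 0, 0, -0.0444, 1], [0.02, 0, 0, 0, 0, -0.0667, 1], [0.0266, -0.001, 0, 0, 0, -0.0889, 1], [0.033, -0.0028, 0, 0, 0, -0.1111, 1]]

```text
clock: 20.75
eef_pos: [566.6, -178.0, 19.6]
eef_rot: [-3.136, -0.001, 1.325]
wrist_force: [-19.1, 10.6, 11.7]
finger_gap: 19.2
finger_force: 60.0
```

```bash
python3 chk.py
```

```text
scene 119 ztop [77.67138593 81.02291267 82.21197576] grip [592.93747804 -95.44814638  81.59054813] r,ang 135.76582673823856 73.46570972732971
top 217 ztop [82.15166062 82.760689   83.18783038] grip [587.01519112 -96.804042    82.85047731] r,ang 132.88597565504796 75.74783328528326
20.85 [ 567.10429766 -178.20039444   19.58605644] [-3.13747564e+00 -1.19617063e-03  1.32501721e+00] [-14.47432211   8.89028632   8.38893541] [ 1.66096645  2.81975094 -0.15923787]
```

Call:
servo_tool:
  motion:
    - [[0.0032, -0.001, 0, 0, 0, -0.0111, 1], [0.0063, -0.0021, 0, 0, 0, -0.0222, 1], [0.0094, -0.0034, 0, 0, 0, -0.0333, 1], [0.0125, -0.0047, 0, 0, 0, -0.0444, 1], [0.0125, -0.0047, 0, 0, 0, -0.0444, 1]]

```text
clock: 21.35
eef_pos: [573.3, -180.2, 19.6]
eef_rot: [-3.137, -0.001, 1.187]
wrist_force: [-15.1, 11.7, 8.0]
finger_gap: 19.0
finger_force: 60.0
```

```bash
python3 chk.py
```

```text
scene 105 ztop [75.83578376 81.65891257 82.62460535] grip [ 614.17547595 -103.09092982   82.17126944] r,ang 136.35814935693259 63.953241819433
top 230 ztop [82.03348095 82.76852929 83.57234999] grip [ 603.66311506 -102.43631687   83.11486376] r,ang 132.6876406069886 68.15944346422359
21.45 [ 573.29091047 -180.24690181   19.58707589] [-3.13735369e+00 -9.38588945e-04  1.18810813e+00] [-14.87455072  10.88255001   7.76019803] [ 1.92806091e+00  2.90114099e+00 -3.18445717e-04]
```

Still below stop-level force. I'll continue another 6° and watch for the stop.

Call:
servo_tool:
  motion:
    - [[0.003, -0.0015, 0, 0, 0, -0.0111, 1], [0.006, -0.003, 0, 0, 0, -0.0222, 1], [0.009, -0.0048, 0, 0, 0, -0.0333, 1], [0.009, -0.0048, 0, 0, 0, -0.0333, 1], [0.009, -0.0048, 0, 0, 0, -0.0333, 1]]

```text
clock: 21.95
eef_pos: [577.3, -182.1, 19.6]
eef_rot: [-3.136, -0.001, 1.084]
wrist_force: [-19.8, 14.1, 11.7]
finger_gap: 19.2
finger_force: 60.1
```

```bash
python3 chk.py
```

```text
scene 104 ztop [76.46636365 81.09184866 82.56904649] grip [ 624.17748014 -108.66764421   81.87375119] r,ang 136.22054933342497 59.13792854236042
top 233 ztop [82.28423437 83.1183415  83.44239147] grip [ 614.02277341 -107.43018296   83.19527953] r,ang 132.4043629345415 63.18806344380748
22.05 [ 577.29780415 -182.1425596    19.59507408] [-3.13565053e+00 -5.19486252e-04  1.08414492e+00] [-19.65537147  14.26592797  11.28455046] [2.60951455 3.67834405 0.27537381]
```

Call:
servo_tool:
  motion:
    - [[0.003, -0.002, 0, 0, 0, -0.0111, 1], [0.006, -0.004, 0, 0, 0, -0.0222, 1], [0.006, -0.004, 0, 0, 0, -0.0222, 1], [0.006, -0.004, 0, 0, 0, -0.0222, 1]]

```text
clock: 22.45
eef_pos: [578.4, -183.1, 19.5]
eef_rot: [-3.13, 0.001, 1.015]
wrist_force: [-35.4, 22.4, 23.8]
finger_gap: 19.3
finger_force: 60.8
```

```bash
python3 chk.py
```

```text
scene 105 ztop [76.41174366 81.51454529 82.17653735] grip [ 626.17068311 -109.04445852   81.89982336] r,ang 136.93279132271547 58.34111303566648
top 231 ztop [82.04337383 82.60518102 83.23717122] grip [ 617.18552885 -108.95577614   82.71359372] r,ang 132.5159035628131 61.66989291628974
22.55 [ 578.3938296  -183.06908638   19.50911792] [-3.13004497e+00  9.24699712e-04  1.01532631e+00] [-34.49173542  21.86698174  23.66111239] [4.03096957 6.68115023 0.74500032]
```

The force jumped while the handle stayed at about 62°, so the nut is at its stop. Next I'll relax, open the fingers part-way and lift off.

Call:
servo_tool:
  motion:
    - [[-0.004, 0.003, 0, 0, 0, 0.012, 1], [-0.0075, 0.005, 0, 0, 0, 0.024, 1], [-0.0075, 0.005, 0, 0, 0, 0.024, 1]]

```text
clock: 22.85
eef_pos: [577.4, -182.5, 19.6]
eef_rot: [-3.139, -0.001, 1.09]
wrist_force: [-11.2, 8.1, 4.7]
finger_gap: 19.3
finger_force: 60.1
```

Call:
servo_tool:
  motion:
    - [[0, 0, 0, 0, 0, 0, 0.65], [0, 0, 0, 0, 0, 0, 0.65], [0, 0, 0, 0, 0, 0, 0.65], [0, 0, 0, 0, 0, 0, 0.65], [0, 0, 0.03, 0, 0, 0, 0.65], [0, 0, 0.08, 0, 0, 0, 0.65], [0, 0, 0.16, 0, 0, 0, 0.65], [0, 0, 0.24, 0, 0, 0, 0.65], [0, 0, 0.32, 0, 0, 0, 0.65], [0, 0, 0.4, 0, 0, 0, 0.65]]

```text
clock: 23.85
eef_pos: [578.0, -183.5, 222.6]
eef_rot: [3.14, -0.0, 1.089]
wrist_force: [0.2, 0.3, -0.5]
finger_gap: 33.0
finger_force: 0.0
```

Call:
servo_tool:
  motion:
    - [[-0.3, 0.5, 0, 0, 0, 0, 0.65], [-0.3, 0.5, 0, 0, 0, 0, 0.65], [-0.3, 0.5, 0, 0, 0, 0, 0.65], [-0.3, 0.5, 0, 0, 0, 0, 0.65], [-0.3, 0.5, 0, 0, 0, 0, 0.65], [-0.3, 0.5, 0, 0, 0, 0, 0.65], [-0.3, 0.5, 0, 0, 0, 0, 0.65], [-0.3, 0.5, 0, 0, 0, 0, 0.65]]

```text
clock: 24.65
eef_pos: [428.3, 66.8, 220.7]
eef_rot: [3.14, -0.001, 1.09]
wrist_force: [0.6, -1.0, 0.7]
finger_gap: 32.7
finger_force: 0.0
```

```bash
python3 chk.py; python3 - <<'E'
from h import *
a=shot("top");b=shot("scene")
for n,c in(("t6",a),("s6",b)): np.savez("/tmp/"+n,**{k:np.array(v) for k,v in c.items()})
A=cv2.resize(a["frame"][240:330,470:560],(400,400),interpolation=cv2.INTER_CUBIC)
B=cv2.resize(b["frame"][150:250,180:280],(400,400),interpolation=cv2.INTER_CUBIC)
cv2.imwrite("pics/m6.png",np.hstack([A,B])[:,:,::-1])
E
```

```text
scene 94 ztop [73.86003763 76.53564435 78.19658156] grip [ 624.21520636 -102.85139414   77.19736555] r,ang 141.2634288212453 60.33500661773486
top 115 ztop [80.65853438 81.72653049 82.62404987] grip [ 613.33581877 -103.54230957   81.98597855] r,ang 135.5850570343506 64.18827207248225
24.75 [428.76102503  65.78626345 219.98926615] [ 3.14078778e+00 -3.49965331e-04  1.08801930e+00] [-0.0511325   0.56732856  0.37814023] [-0.05226271  0.06021468  0.01992417]
```

View pics/m6.png

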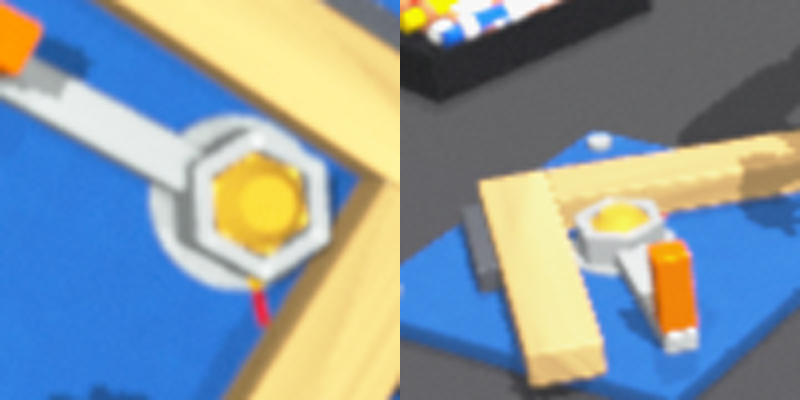

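The yellow mark, at left-panel (256,285), meets the red line at (262,308). The wrench sits flat and centred on the nut, and the robot is clear, so I'm handing in.

```bash
python3 -c "
from cell import manip
print(manip.sign_off())"
```

```text
the job is handed in; nothing more can be done
None
```

I tightened the nut to its stop in two wrench strokes and handed the job in at about 25 s: the yellow mark meets the red line, the wrench is seated flat and released, and although I dropped the wrench onto the base plate once between strokes, I picked it up and finished.

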